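# Turn the issue-desk carousel so that the hand stamp faces front

## Robot

A 7-joint arm with a two-finger parallel gripper is mounted at the origin on the work surface. World frame = base frame: x ahead of the robot, y to its left, z up, the work surface at z = 0. Lengths are in m, angles in rad, forces in N, time in s.
With the tool pointing down it reaches from about 0.35 to 0.9 m from the base axis. Payload 8.1 kg.
Tool frame: the origin (TCP) lies at the centre of the arm's flange, where the gripper is bolted on; the fingertips stand 178 mm ahead of it and the grasp point (between the pads) lies 159 mm ahead of it; z points along the fingers, y is the line along which they close (so a half turn about z gives the same grasp; the last joint's range is limited). The gripper opens to 92 mm and grips with 3 to 60 N. Pads are 19 mm wide; open, the fingers measure 130 mm over their backs; the gripper's body (75 mm by 190 mm) begins 47 mm behind the grasp point.
Start: joints at [-1.36, 0.434, 0.025, 1.573, -0.012, 1.134, -0.075], TCP at [0.193, 0.594, 0.405] pointing down, gripper open.
Joint ranges: [-2.62, 2.62], [-0.44, 2.09], [-1.27, 1.32], [0.08, 2.57], [-1.32, 4.46], [0.12, 2], [-2.74, 2.74]. Speed limits (rad/s): [2.22, 2.22, 3.01, 3.01, 3.14, 3.14, 3.14].

## Interface

Orientations are given as a rotation vector (axis times angle).
In Python, from cell import arm gives the robot as it stands. The module is installed in compiled form; this text tells all that it offers.
- The arm moves only by the shell command python3 -m inch 'ROWS' [FORCE]. ROWS is text: rows parted by semicolons, each of 5 numbers parted by spaces: the shift along the tool's x, y, z in m, then the turn about the tool's z in rad, then the finger opening in m, from 0 to 0.0918. In form: x y z roll fingers; .... A call has 1 to 5 rows; each row is the pose to reach, as a shift and turn from the pose commanded when the call began, along the tool's axes at that moment; what a row does not reach only later rows make up. A row lasts 1/10 s, in which the tool goes at most 50 mm and 8.59 degrees, less where a joint would pass 70% of its speed; a pose out of reach is approached as far as the arm can. A call with a gripper value outside its range is refused whole. The fingers move at their own pace and stop on an object; FORCE is the grip in N (left out, the last holds). Time passes only in rows, so rows that repeat a pose let the fingers close. It gives the time, the measured TCP pose, the force, the opening and the grip force at its end, in the units of the state.
- arm.observe(): the state, without advancing time (a new reading comes with each control period).
- arm.get_image(name): name is "scene" or "side" or "wrist"; returns the picture (480x640x3 uint8, red, green, blue); there is no depth.
- arm.get_calibration(name): a dict with "intrinsics" (3x3 intrinsics, pixels), "pose" (4x4, takes a point from camera to world coordinates). Camera axes: x right, y up, looking along -z (the intrinsics and any distortion apply to the point x, -y, -z); pixel columns grow to the right and rows downward; lengths in m; the calibration is good to about 2 mm. A picture is of the moment at which its call begins: read the wrist's pose just before it. get_calibration takes no time and is no camera call; for the wrist camera it gives the pose at the moment of the call.
- arm.sign_off(): hands the job in; it is judged then, once.
Trained networks look in the newest picture that a camera, given by its name, has taken for a name from the list of things; names that differ only in an ending like _2 or _b are one class to them, and where a whole thing is asked for, a point or a joint stands for the part that bears it (a point fixed in the world has none). Each returns a list of dicts, best first, with "conf" (0 to 1); they miss things now and then, are a little off and sometimes report something else, mostly with a low value. They report only what shows in the picture. A call takes as long as a camera call. They do not tell look-alikes from the thing itself.
- arm.look_for(camera, query): "point" ([row, column] in pixels, amid what is visible of it).
- arm.silhouettes(camera, query): "region" (480x640 bool, what is visible of it) and "point" ([row, column] in pixels, amid what is visible of it).
- arm.place_of(camera, query): "point" ([row, column] in pixels: a listed point, or the origin of a listed thing).
The state is a dict: "clock": time; "joints": joint angles; "dq": joint speeds; "joint_efforts": joint torques, N m; "position": TCP position; "ee_rot": TCP orientation; "force": force on the tool from outside, world axes, zero at the start; "ft_torque": the same for the moment, N m; "width": opening from 0.0 (shut) to 1.0 (fully open); "gripper_force": force on a finger pad.
Only numpy, scipy, OpenCV 4.12 (cv2) and the standard library are available. Lean on these libraries where they do the work, as an engineer would, in place of code of your own. Each camera call takes 0.05 s, during which the arm holds its last target. There are 200 camera calls.

## Task

Turn the round desk carousel by pushing it at its rim with the fingers, against the outer legs of its wire hoops, until the hand stamp (the knobbed wooden one) stands squarely at the fixed black arrow beside the rim, in line with where it points; then let go and move clear. Push gently and do not grip the carousel. Do not touch, lift or tip the stamp or the other things that stand on it, and leave the books, mug and tape roll on the desk where they are.

Things in the scene. Friction and masses are not known exactly. Their poses are not given: they have to be found in the camera images.
- stand: Fixed foot under the carousel. Origin on the turning axis, at desk height. Its -x side is the front, marked by a flat black arrow head raised on a bracket just outside the tray's rim: it points inward at the axis, reaches from 150 to 195 mm from the axis, 40 mm wide, top 56 mm above the desk. It never moves in a run; it lies on the robot's side, within 0.6 rad.
- pointer_tip (a point): Tip of that fixed arrow, 150 mm from the turning axis, 56 mm above the desk.
- tray: Round cream tray, 280 mm across, turning either way without stops about the foot's upright axis. Origin on the axis at desk height; axes turn with it. Floor 38 mm above the desk, rim wall 4 mm thick, top at 56 mm. Seats for 4 loose things (rings 8 mm high, 66 mm across) 82 mm from the axis at 0, 90, 180, 270 degrees from its x. Drags about 0.1 N m: stays where left, hardly coasts. About 1.1 kg.
- hoop0 (a point): Point on the outer leg of an upright black wire hoop (wire 7 mm thick), 128 mm from the turning axis and 90 mm above the desk. The hoop stands radially on the tray, midway between two seats (45 degrees from the tray's x axis): inner leg 34 mm and outer leg 128 mm from the axis, joined by a straight level bar whose top is 131.5 mm above the desk.
- hoop1 (a point): The same point on the next of the four equal hoops, at 135 degrees from the tray's x axis (counter-clockwise from above).
- hoop2 (a point): The same point on the next of the four equal hoops, at 225 degrees from the tray's x axis (counter-clockwise from above).
- hoop3 (a point): The same point on the next of the four equal hoops, at 315 degrees from the tray's x axis (counter-clockwise from above).
- stamp_mid (a point): Centre of the hand stamp, half-way up: loose, wooden, round foot 54 mm across, slim waist and a knob 33 mm across on top, 78 mm high, about 90 g. It stands in one of the seats, with 3 mm play all round, its foot 38 mm above the desk.
- jar_mid (a point): Centre of a loose white screw-top jar, 54 mm across and 62 mm high, standing in another seat.
- cup_mid (a point): Centre of a loose open steel cup, 54 mm across and 70 mm high, standing in another seat.
- sharpener_mid (a point): Centre of a loose grey block-shaped pencil sharpener, 36 x 36 mm and 45 mm high, standing in another seat.
- books: Pile of three books on the desk, about 210 x 150 mm and 78 mm high, left of the carousel; origin under its centre. Leave alone.
- mug: White mug, 80 mm across without its handle and 92 mm high, right of the carousel; origin under its centre. Leave alone.
- tape: Roll of brown tape lying flat, 96 mm across and 24 mm high, right of the carousel and nearer the robot; origin under its centre. Leave alone.
- stamp: The same hand stamp; origin at the centre of its underside.
- jar: The same jar; origin at the centre of its underside.
- cup: The same steel cup; origin at the centre of its underside.
- sharpener: The same sharpener; origin at the centre of its underside.
There are look-alikes about, which are no part of the job. Leave any orange or purple look-alike of the jar alone. There is more than one size of the sharpener; the job needs the smallest.

How it is judged:
At the end, for the whole second after the job is handed in: The stamp's centre is within 13 mm of the arrow's centre line (about 9 degrees of turn), on the arrow's side; the tray is at rest; all four things stand upright in their seats (x of stamp_mid in the frame of stand below -0.06 m and y of stamp_mid in the frame of stand between -0.013 and 0.013 m and angular speed of tray below 0.05 rad/s and height (world z) of stamp_mid below 0.083 m and angle between each of stamp, jar, cup, sharpener's own z axis and vertical below 0.12 rad and horizontal distance between each of stamp_mid, jar_mid, cup_mid, sharpener_mid and tray below 0.09 m and height (world z) of jar_mid below 0.075 m and height (world z) of cup_mid below 0.079 m and height (world z) of sharpener_mid below 0.0665 m); the robot touches nothing.
It fails at once if a thing on the carousel is lifted, tipped or taken out of its seat (height (world z) of stamp_mid above 0.089 m or angle between any of stamp, jar, cup, sharpener's own z axis and vertical above 0.35 rad or horizontal distance between any of stamp_mid, jar_mid, cup_mid, sharpener_mid and tray above 0.1 m or height (world z) of jar_mid above 0.081 m or height (world z) of cup_mid above 0.085 m or height (world z) of sharpener_mid above 0.0725 m).
It fails at once if the robot touches a thing that stands on the carousel (contact force between any of the fingers, the arm and stamp above 1 N or contact force between any of the fingers, the arm and jar above 1 N or contact force between any of the fingers, the arm and cup above 1 N or contact force between any of the fingers, the arm and sharpener above 1 N).
It fails at once if the carousel is spun fast (over 3 rad/s) (angular speed of tray above 3 rad/s).
It fails at once if the carousel is gripped or shoved hard (over 30 N) (contact force between the fingers and tray above 30 N).
It fails at once if the books, mug or tape roll on the desk is moved more than 20 mm (distance of any of books, mug, tape from where it was at the start of the episode above 0.02 m).
It also fails if it takes over 51 s, if anything falls off the work surface, if the arm or the gripper's body presses on something with over 40 N, if the wrist force passes 120 N, or if a joint passes its speed limit or range.

## Working session

There is one attempt and no reset: what is moved stays moved. The work goes in short steps, Python scripts to look and compute and a shell command to move; the robot and the scene stay as the last step left them, time stands still between calls to the robot, and variables do not carry over. Pictures are saved under pics/ and viewed, at most 10 in all, crops included, and the job is handed in when it is done.

```bash
mkdir -p pics
cat > h.py <<'E'
import numpy as np, cv2
from cell import arm
from scipy.spatial.transform import Rotation as R
def ray(cam,pt):
    c=arm.get_calibration(cam);K=np.array(c["intrinsics"]);P=np.array(c["pose"])
    r,co=pt;d=np.linalg.inv(K)@[co,r,1];d=P[:3,:3]@[d[0],-d[1],-d[2]]
    return P[:3,3],d
def at_z(cam,pt,z):
    o,d=ray(cam,pt);return o+d*(z-o[2])/d[2]
def tri(obs):
    A=np.zeros((3,3));b=np.zeros(3);L=[]
    for cam,pt in obs:
        o,d=ray(cam,pt);d=d/np.linalg.norm(d);M=np.eye(3)-np.outer(d,d);A+=M;b+=M@o
    return np.linalg.solve(A,b)
def proj(cam,X):
    c=arm.get_calibration(cam);K=np.array(c["intrinsics"]);P=np.array(c["pose"])
    p=P[:3,:3].T@(np.array(X)-P[:3,3]);p=K@[p[0],-p[1],-p[2]];return p[:2]/p[2]
E
python3 - <<'E'
from h import *
np.set_printoptions(precision=3,suppress=True)
s=arm.observe();print({k:np.round(v,3) for k,v in s.items()})
ims=[]
for c in("scene","side"):
    im=arm.get_image(c);cv2.imwrite(f"pics/{c}0.png",im[:,:,::-1])
    print(c,[np.array(arm.get_calibration(c)["pose"])[:3,3]])
    for q in("tray","pointer_tip","stamp_mid","jar_mid","cup_mid","sharpener_mid","hoop0","hoop1","hoop2","hoop3"):
        print(q,[(np.round(d["point"]),round(d["conf"],2)) for d in arm.place_of(c,q)[:4]])
E
```

```text
{'clock': np.float64(0.0), 'joints': array([-1.36 ,  0.435,  0.025,  1.574, -0.012,  1.134, -0.075]), 'dq': array([-0.   , -0.002,  0.   ,  0.001,  0.002, -0.   ,  0.001]), 'joint_efforts': array([ -0.001, -66.784,   0.984, -31.446,  -0.061,   0.042,   0.   ]), 'position': array([0.193, 0.594, 0.404]), 'ee_rot': array([-0.491, -3.103,  0.002]), 'force': array([ 0.023, -0.289, -0.882]), 'ft_torque': array([-0.007, -0.006,  0.016]), 'gripper_force': np.float64(0.0), 'width': np.float64(0.998)}
scene [array([ 1.34 , -0.84 ,  1.031])]
tray [(array([305., 304.]), 0.69)]
pointer_tip [(array([255., 258.]), 0.73), (array([297., 163.]), 0.39)]
stamp_mid [(array([303., 296.]), 0.87), (array([286., 272.]), 0.38)]
jar_mid [(array([262., 211.]), 0.91), (array([276., 267.]), 0.57), (array([239., 233.]), 0.55), (array([245., 277.]), 0.51)]
cup_mid [(array([282., 341.]), 0.74), (array([291., 255.]), 0.18)]
sharpener_mid [(array([223., 356.]), 0.71), (array([258., 312.]), 0.68), (array([222., 271.]), 0.56)]
hoop0 [(array([307., 340.]), 0.94), (array([243., 276.]), 0.92), (array([288., 258.]), 0.88), 
[... 666 characters left out ...]
.]), 0.95), (array([351., 285.]), 0.88)]
cup_mid [(array([233., 398.]), 0.6)]
sharpener_mid [(array([207., 272.]), 0.97), (array([278., 236.]), 0.72), (array([247., 344.]), 0.57), (array([284., 359.]), 0.32)]
hoop0 [(array([295., 405.]), 0.92), (array([210., 363.]), 0.85), (array([236., 440.]), 0.76), (array([262., 319.]), 0.65)]
hoop1 [(array([295., 405.]), 0.92), (array([210., 363.]), 0.85), (array([236., 440.]), 0.76), (array([262., 319.]), 0.65)]
hoop2 [(array([295., 405.]), 0.92), (array([210., 363.]), 0.85), (array([236., 440.]), 0.76), (array([262., 319.]), 0.65)]
hoop3 [(array([295., 405.]), 0.92), (array([210., 363.]), 0.85), (array([236., 440.]), 0.76), (array([262., 319.]), 0.65)]
```

View pics/scene0.png

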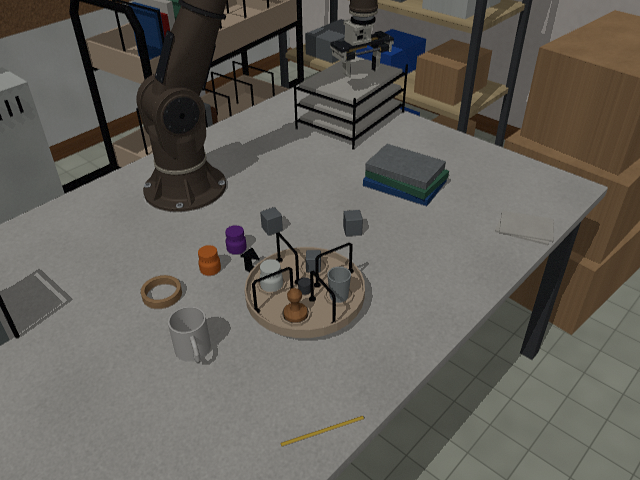

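View pics/side0.png

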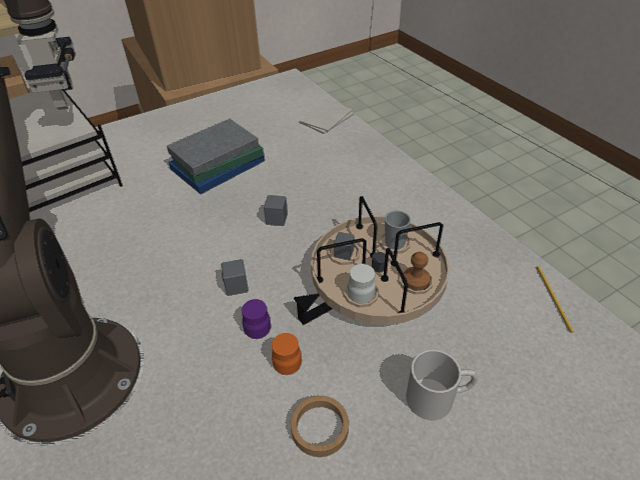

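The stamp is at scene (303,296) and side (270,417), and the jar on the tray is white (side (285,362)). The orange and purple jars at side (351,285) and (317,255), and the large grey blocks at side (207,272) and (278,236), are look-alikes on the desk. The arrow tip is at side (293,320). Next I triangulate.

Run:
```python
from h import *
np.set_printoptions(precision=4,suppress=True)
from scipy.optimize import least_squares
o={"stamp":((303,296),(270,417)),"jar":((276,267),(285,362)),"cup":((282,341),(233,398)),"sharp":((258,312),(247,344)),"tip":((255,258),(293,320))}
X={k:tri([("scene",a),("side",b)]) for k,(a,b) in o.items()}
for k in X:print(k,X[k])
hs=[(307,340),(243,276),(288,258),(255,349)];hd=[(295,405),(210,363),(236,440),(262,319)]
for a in hs:print("sc",a,at_z("scene",a,.09))
for a in hd:print("sd",a,at_z("side",a,.09))
z={"stamp":.077,"jar":.069,"cup":.073,"sharp":.0605}
ang={"stamp":0}
import itertools
P={k:np.mean([at_z(c,p,z[k])[:2] for c,p in zip(("scene","side"),o[k])],axis=0) for k in z}
print(P,"centre",np.mean([P[k] for k in P],axis=0))
H=np.array([at_z("side",a,.09)[:2] for a in hd]);H2=np.array([at_z("scene",a,.09)[:2] for a in hs])
print("hoop centres",H.mean(0),H2.mean(0))
for q in("books","mug","tape"):
    print(q,[at_z("side",d["point"],0) for d in arm.place_of("side",q)[:1]])
for a in("orange",(351,285)),("purple",(317,255)):print(a[0],at_z("side",a[1],.03))
for a in((207,272),(278,236)):print("blk",at_z("side",a,.03))
```

```text
stamp [ 0.6475 -0.1791  0.0707]
jar [ 0.5331 -0.1568  0.0705]
cup [ 0.6817 -0.0699  0.0733]
sharp [ 0.5657 -0.0406  0.0646]
tip [ 0.4585 -0.1203  0.0645]
sc (307, 340) [ 0.7395 -0.1324  0.09  ]
sc (243, 276) [ 0.4786 -0.0719  0.09  ]
sc (288, 258) [ 0.563  -0.2108  0.09  ]
sc (255, 349) [0.6416 0.0131 0.09  ]
sd (295, 405) [ 0.5754 -0.2331  0.09  ]
sd (210, 363) [0.6461 0.003  0.09  ]
sd (236, 440) [ 0.7319 -0.1485  0.09  ]
sd (262, 319) [ 0.4856 -0.0776  0.09  ]
{'stamp': array([ 0.6461, -0.1833]), 'jar': array([ 0.5326, -0.1557]), 'cup': array([ 0.6775, -0.0695]), 'sharp': array([ 0.5626, -0.0372])} centre [ 0.6047 -0.1114]
hoop centres [ 0.6097 -0.1141] [ 0.6057 -0.1005]
books [array([0.4911, 0.4471, 0.    ])]
mug [array([ 0.5232, -0.3786,  0.    ])]
tape []
orange [ 0.3474 -0.1841  0.03  ]
purple [ 0.3351 -0.0862  0.03  ]
blk [0.5124 0.1842 0.03  ]
blk [0.346  0.0248 0.03  ]
```

The centre comes out near (0.607, -0.110). Seen from the axis, the arrow is at about 184° and the stamp at about 299°, so the tray needs about 115° clockwise. The hoops sit near 344°, 254°, 164° and 74°. I'll hover with closed fingers above the tray first and take a wrist view.

```bash
python3 -m inch '-0.031 -0.031 -0.003 0 0;-0.062 -0.062 -0.006 0 0;-0.093 -0.093 -0.009 0 0;-0.124 -0.124 -0.012 0 0;-0.155 -0.155 -0.015 0 0' 10
```

```text
clock: 1.75
position: [0.2931, 0.3975, 0.42]
ee_rot: [0.491, 3.103, 0.001]
force: [0.4, -0.1, 0.6]
width: 0.614
gripper_force: 0.0
```

```bash
python3 -m inch '-0.031 -0.031 -0.003 0 0;-0.062 -0.062 -0.006 0 0;-0.093 -0.093 -0.009 0 0;-0.124 -0.124 -0.012 0 0;-0.155 -0.155 -0.015 0 0'
```

```text
clock: 2.25
position: [0.3925, 0.2021, 0.4352]
ee_rot: [0.491, 3.103, 0.001]
force: [0.7, -0.2, 0.3]
width: 0.178
gripper_force: 0.0
```

```bash
python3 -m inch '-0.031 -0.031 -0.003 0 0;-0.062 -0.062 -0.006 0 0;-0.093 -0.093 -0.009 0 0;-0.124 -0.124 -0.012 0 0;-0.155 -0.155 -0.015 0 0'
```

```text
clock: 2.75
position: [0.4921, 0.0069, 0.4502]
ee_rot: [0.491, 3.102, 0.001]
force: [0.1, 1.3, -0.0]
width: 0.006
gripper_force: 0.0
```

```bash
python3 -m inch '-0.031 -0.031 -0.003 0 0;-0.062 -0.062 -0.006 0 0;-0.093 -0.093 -0.009 0 0;-0.093 -0.093 -0.009 0 0;-0.093 -0.093 -0.009 0 0'
python3 - <<'E'
from h import *
np.set_printoptions(precision=4,suppress=True)
s=arm.observe();print(s["clock"],s["position"],s["ee_rot"],s["width"],s["joints"])
im=arm.get_image("wrist");cv2.imwrite("pics/w1.png",im[:,:,::-1])
print(arm.get_calibration("wrist")["pose"])
for q,z in(("tray",0),("pointer_tip",.056),("stamp_mid",.077),("jar_mid",.069),("cup_mid",.073),("sharpener_mid",.0605),("hoop0",.09)):
    print(q,[(np.round(d["point"]),round(d["conf"],2),at_z("wrist",d["point"],z)[:2]) for d in arm.place_of("wrist",q)[:5]])
E
```

```text
clock: 3.25
position: [0.5515, -0.1096, 0.4585]
ee_rot: [-0.495, -3.102, 0.001]
force: [-0.6, 2.0, -0.0]
width: 0.008
gripper_force: 0.0
3.25 [ 0.5515 -0.1096  0.4585] [-0.4947 -3.1021  0.0006] 0.008038821893817407 [-0.2808  0.3043  0.5084  1.6796 -0.1568  1.1987  1.5197]
[[ 0.3089 -0.9102 -0.276   0.4776]
 [ 0.9511  0.2958  0.0892 -0.0851]
 [ 0.0004 -0.2901  0.957   0.4385]
 [ 0.      0.      0.      1.    ]]
tray [(array([244., 328.]), 0.87, array([ 0.6099, -0.1092])), (array([200., 382.]), 0.37, array([ 0.577 , -0.0293]))]
pointer_tip [(array([128., 280.]), 0.97, array([ 0.4617, -0.1149]))]
stamp_mid []
jar_mid [(array([ 39., 178.]), 0.97, array([ 0.3606, -0.1774])), (array([214., 275.]), 0.83, array([ 0.5414, -0.1481]))]
cup_mid [(array([311., 387.]), 0.72, array([ 0.6834, -0.0656]))]
sharpener_mid [(array([204., 383.]), 0.78, array([ 0.568 , -0.0377])), (array([ 88., 565.]), 0.55, array([0.5121, 0.1585]))]
hoop0 [(array([271., 209.]), 0.82, array([ 0.5731, -0.2298])), (array([141., 329.]), 0.7, array([ 0.488 , -0.0742])), (array([266., 456.]), 0.62, array([0.6466, 0.0131]))]
```

View pics/w1.png

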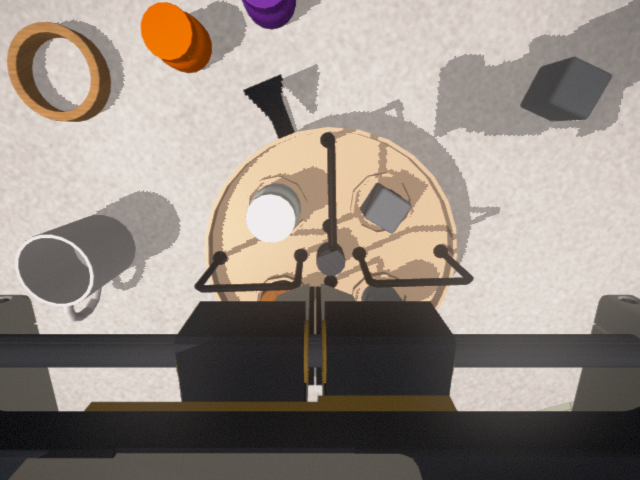

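The view shows the arrow pointing at the tray from (128,280) and the hoop legs at (271,209), (141,329) and (266,456). The stamp is half hidden by the gripper at (295,285). The axis is refined to (0.610, -0.110). I now go to the outer side of the far hoop leg, behind it, and lower there.

```bash
python3 -m inch '-0.036 0.014 0.02 -0.08 0;-0.072 0.028 0.04 -0.16 0;-0.108 0.043 0.06 -0.24 0;-0.144 0.057 0.08 -0.32 0;-0.18 0.071 0.1 -0.4 0'
python3 -m inch '0 0 0 0 0;0 0 0 0 0'
```

```text
clock: 4.15
position: [0.746, -0.0958, 0.3578]
ee_rot: [-0.142, 3.138, 0.001]
force: [0.8, -0.9, 1.2]
width: 0.006
gripper_force: 0.0
clock: 4.35
position: [0.7448, -0.0962, 0.357]
ee_rot: [0.135, -3.136, 0.0]
force: [-0.1, -0.5, 0.6]
width: 0.006
gripper_force: 0.0
```

Run:
```python
from h import *
np.set_printoptions(precision=4,suppress=True)
s=arm.observe();r=R.from_rotvec(s["ee_rot"]).as_matrix();p=s["position"]
print(p,r,s["joints"])
for c in("scene","side"):
    im=arm.get_image(c);u,v=proj(c,p+r[:,2]*.178);u,v=int(u),int(v)
    cv2.circle(im,(u,v),2,(255,0,0),-1)
    cv2.imwrite(f"pics/c_{c}.png",cv2.resize(im[v-60:v+120,u-140:u+100],None,fx=2,fy=2)[:,:,::-1])
a=cv2.imread("pics/c_scene.png");b=cv2.imread("pics/c_side.png");
cv2.imwrite("pics/c2.png",cv2.resize(np.hstack([a,b]),None,fx=.8,fy=.8))
```

```text
[ 0.7448 -0.0962  0.357 ] [[-0.9963 -0.0861 -0.0025]
 [-0.0861  0.9963 -0.0001]
 [ 0.0025  0.0001 -1.    ]] [-0.1429  0.6983  0.3719  1.2855 -0.2522  1.2057  1.8968]
```

View pics/c2.png

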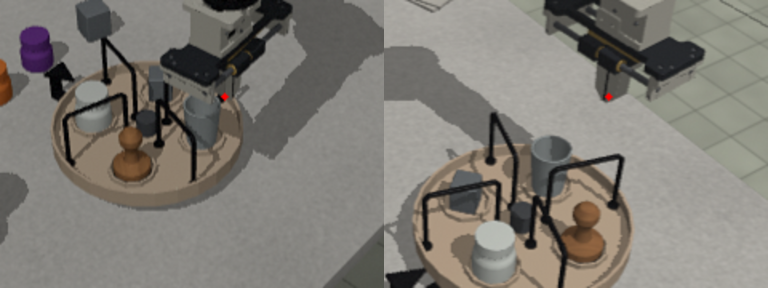

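The red dot marks the finger tip above the rim. It sits beyond the steel cup and behind the far hoop leg, clear of both. Now I lower.

```bash
python3 -m inch '0 0 0.025 0 0;0 0 0.05 0 0;0 0 0.075 0 0;0 0 0.093 0 0;0 0 0.093 0 0'
cat > plan.py <<'E'
import sys;from h import *
C=np.array([.610,-.110]);s=arm.observe();r=R.from_rotvec(s["ee_rot"]).as_matrix();p=s["position"]
v=p[:2]-C;print("now phi",np.degrees(np.arctan2(v[1],v[0])),"r",np.hypot(*v),"z",p[2],"yaz",np.degrees(np.arctan2(r[1,1],r[0,1])),"force",np.round(s["force"],1))
yaz=np.arctan2(r[1,1],r[0,1])
f0=float(sys.argv[1]);step=float(sys.argv[2]);rad=float(sys.argv[3]) if len(sys.argv)>3 else .135;n=int(sys.argv[4]) if len(sys.argv)>4 else 5
for k in range(0,n):
    f=np.radians(f0+step*k);t=np.array([*(C+rad*np.array([np.cos(f),np.sin(f)])),.263])
    d=r.T@(t-p);roll=-((f+np.pi/2-yaz+np.pi/2)%np.pi-np.pi/2);print(f"{d[0]:.3f} {d[1]:.3f} {d[2]:.3f} {roll:.2f}")
E
python3 plan.py 1 -4
```

```text
clock: 4.95
position: [0.7431, -0.0964, 0.2648]
ee_rot: [0.134, -3.136, -0.001]
force: [0.1, 0.2, 0.9]
width: 0.008
gripper_force: 0.0
now phi 5.830287520731028 r 0.1337517209559328 z 0.2648197437424572 yaz 94.89065478587929 force [0.1 0.2 0.9]
-0.001 -0.011 0.002 0.07
0.000 -0.021 0.002 0.14
0.002 -0.030 0.002 0.21
0.004 -0.039 0.002 0.28
0.007 -0.048 0.002 0.35
```

```bash
python3 -m inch '-0.001 -0.010 0.001 0.07 0;0 -0.020 0.002 0.14 0;0.002 -0.029 0.002 0.21 0;0.004 -0.039 0.002 0.28 0;0.007 -0.048 0.002 0.35 0'; python3 plan.py -19 -4
```

```text
clock: 5.45
position: [0.7418, -0.1453, 0.2668]
ee_rot: [0.418, 3.11, 0.001]
force: [1.0, 0.8, 0.1]
width: 0.01
gripper_force: 0.5
now phi -14.972102237560716 r 0.13646702607420355 z 0.26679842278655064 yaz 74.70652817050225 force [1.  0.8 0.1]
0.002 -0.009 0.004 0.06
0.003 -0.019 0.004 0.13
0.004 -0.028 0.004 0.20
0.007 -0.037 0.004 0.27
0.009 -0.046 0.004 0.34
```

```bash
python3 -m inch '0.001 -0.010 0.002 0.07 0;0.002 -0.019 0.003 0.14 0;0.004 -0.028 0.003 0.21 0;0.006 -0.037 0.003 0.28 0;0.009 -0.046 0.003 0.35 0'; python3 plan.py -39 -4
```

```text
clock: 5.95
position: [0.7213, -0.1873, 0.2639]
ee_rot: [0.952, 2.99, 0.002]
force: [1.5, 0.8, -0.5]
width: 0.007
gripper_force: 0.6
now phi -34.79971041970851 r 0.13549890732026076 z 0.2639084022278366 yaz 54.66258985705136 force [ 1.5  0.8 -0.5]
0.001 -0.010 0.001 0.06
0.002 -0.019 0.001 0.13
0.003 -0.029 0.001 0.20
0.006 -0.038 0.001 0.27
0.008 -0.047 0.001 0.34
```

```bash
python3 -m inch '0.001 -0.010 0.001 0.07 0;0.002 -0.019 0.001 0.14 0;0.004 -0.029 0.001 0.21 0;0.006 -0.038 0.001 0.28 0;0.009 -0.047 0.001 0.35 0'; python3 plan.py -59 -4
python3 - <<'E'
from h import *
im=arm.get_image("side");cv2.imwrite("pics/s3.png",im[150:400,200:560,::-1])
for q,z in(("stamp_mid",.077),("jar_mid",.069),("hoop0",.09)):
  print(q,[(round(np.degrees(np.arctan2(X[1]+.11,X[0]-.61)),1),round(np.hypot(X[1]+.11,X[0]-.61),3),round(d["conf"],2)) for d in arm.place_of("side",q) for X in [at_z("side",d["point"],z)]])
E
```

```text
clock: 6.45
position: [0.6868, -0.2207, 0.2629]
ee_rot: [1.458, 2.778, 0.003]
force: [1.5, 0.5, 0.4]
width: 0.005
gripper_force: 0.6
now phi -55.26208014096347 r 0.134726086047002 z 0.26292251958918944 yaz 34.60072153516271 force [1.5 0.5 0.4]
-0.000 -0.009 -0.000 0.06
0.001 -0.018 -0.000 0.13
0.002 -0.027 -0.000 0.20
0.005 -0.037 -0.000 0.27
0.008 -0.046 -0.000 0.34
stamp_mid [(np.float64(-111.1), np.float64(0.088), 0.57)]
jar_mid [(np.float64(-179.3), np.float64(0.285), 0.62), (np.float64(-159.6), np.float64(0.285), 0.61), (np.float64(165.0), np.float64(0.085), 0.58)]
hoop0 [(np.float64(20.5), np.float64(0.121), 0.96), (np.float64(-66.4), np.float64(0.132), 0.75), (np.float64(-153.1), np.float64(0.128), 0.68), (np.float64(118.0), np.float64(0.127), 0.59)]
```

View pics/s3.png

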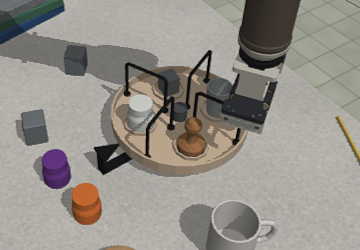

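The picture shows the tray turning with the finger behind the far hoop leg and everything upright in its seat. The stamp is near -111°, so about 66° remain.

```bash
python3 -m inch '0 -0.009 0 0.07 0;0.001 -0.018 0 0.14 0;0.003 -0.028 0 0.21 0;0.005 -0.037 0 0.28 0;0.008 -0.046 0 0.35 0'; python3 plan.py -79 -4
```

```text
clock: 7.15
position: [0.6448, -0.2394, 0.2607]
ee_rot: [1.918, 2.487, 0.002]
force: [1.9, 0.2, 0.4]
width: 0.007
gripper_force: 0.6
now phi -74.94856448031295 r 0.13402153017947585 z 0.260654724678543 yaz 14.724194696119822 force [1.9 0.2 0.4]
-0.001 -0.010 -0.002 0.06
0.000 -0.019 -0.002 0.13
0.002 -0.028 -0.002 0.20
0.004 -0.037 -0.002 0.27
0.007 -0.046 -0.002 0.34
```

```bash
python3 -m inch '0 -0.009 0 0.07 0;0.001 -0.018 0 0.14 0;0.003 -0.028 0 0.21 0;0.005 -0.037 0 0.28 0;0.008 -0.046 0 0.35 0'; python3 plan.py -99 -4
```

```text
clock: 7.65
position: [0.5982, -0.2436, 0.2606]
ee_rot: [2.321, 2.115, 0.002]
force: [0.6, -0.8, 0.0]
width: 0.003
gripper_force: 0.6
now phi -95.0390541002806 r 0.13410172898472233 z 0.2606383689323226 yaz -5.333298474058818 force [ 0.6 -0.8  0. ]
-0.001 -0.009 -0.002 0.06
0.000 -0.019 -0.002 0.13
0.002 -0.028 -0.002 0.20
0.004 -0.037 -0.002 0.27
0.007 -0.046 -0.002 0.34
```

```bash
python3 -m inch '-0.001 -0.009 -0.001 0.07 0;0 -0.018 -0.002 0.14 0;0.002 -0.028 -0.002 0.21 0;0.004 -0.037 -0.002 0.28 0;0.007 -0.046 -0.002 0.35 0'; python3 -m inch '0 0 0 0 0;0 0 0 0 0'; python3 plan.py -117 -2
python3 - <<'E'
from h import *
for c in("scene","side","wrist"):
  im=arm.get_image(c)
  cv2.imwrite(f"pics/4{c}.png",im[:,:,::-1])
  print(c,"tip",[(at_z(c,d["point"],.056)[:2].round(4),round(d["conf"],2)) for d in arm.place_of(c,"pointer_tip")[:2]])
  for q,z in(("stamp_mid",.077),("jar_mid",.069),("cup_mid",.073),("sharpener_mid",.0605),("hoop0",.09)):
    print(q,[(round(np.degrees(np.arctan2(X[1]+.11,X[0]-.61)),1),round(np.hypot(X[1]+.11,X[0]-.61),3),X[:2].round(3),round(d["conf"],2)) for d in arm.place_of(c,q) for X in [at_z(c,d["point"],z)] if np.hypot(X[1]+.11,X[0]-.61)<.15])
E
```

```text
clock: 8.15
position: [0.553, -0.2324, 0.2626]
ee_rot: [2.655, 1.678, 0.002]
force: [1.2, -1.4, 0.7]
width: 0.005
gripper_force: 0.6
clock: 8.35
position: [0.5533, -0.2322, 0.2621]
ee_rot: [2.652, 1.684, 0.002]
force: [0.8, 0.1, 0.2]
width: 0.003
gripper_force: 0.0
now phi -114.89890640396203 r 0.13472808437900038 z 0.262133356161696 yaz -25.15915153852606 force [0.8 0.1 0.2]
-0.000 -0.005 -0.001 0.03
0.000 -0.010 -0.001 0.07
0.000 -0.014 -0.001 0.10
0.001 -0.019 -0.001 0.14
0.002 -0.024 -0.001 0.17
scene tip []
stamp_mid [(np.float64(-172.9), np.float64(0.085), array([ 0.526, -0.12 ]), 0.54)]
jar_mid [(np.float64(98.4), np.float64(0.083), array([ 0.598, -0.028]), 0.83)]
cup_mid [(np.float64(-82.5), np.float64(0.068), array([ 0.619, -0.177]), 0.78), (np.float64(-2.8), np.float64(0.076), array([ 0.686, -0.114]), 0.22)]
sharpener_mid [(np.float64(16.9), np.float64(0.068), array([ 0.675, -0.09 ]), 0.78)]
hoop0 [(np.float64(-35.1), np.float64(0.125), array([ 0.712, -0.182]), 0.84), (np.float64(52.1), np.float64(0.123), array([ 0.686, -0.013]), 0.77), (np.float64(141.5), np.float64(0.132)
[... 313 characters left out ...]
, 0.44), (np.float64(-170.0), np.float64(0.088), array([ 0.523, -0.125]), 0.39)]
sharpener_mid [(np.float64(97.0), np.float64(0.088), array([ 0.599, -0.022]), 0.18)]
hoop0 [(np.float64(-39.8), np.float64(0.134), array([ 0.713, -0.196]), 0.7), (np.float64(-127.1), np.float64(0.127), array([ 0.533, -0.212]), 0.65), (np.float64(146.1), np.float64(0.134), array([ 0.499, -0.036]), 0.55)]
wrist tip [(array([ 0.4599, -0.1195]), 0.92)]
stamp_mid [(np.float64(-170.5), np.float64(0.082), array([ 0.529, -0.124]), 0.71)]
jar_mid []
cup_mid [(np.float64(-81.5), np.float64(0.084), array([ 0.622, -0.193]), 0.76)]
sharpener_mid []
hoop0 [(np.float64(-126.3), np.float64(0.13), array([ 0.533, -0.214]), 0.93)]
```

View pics/4wrist.png

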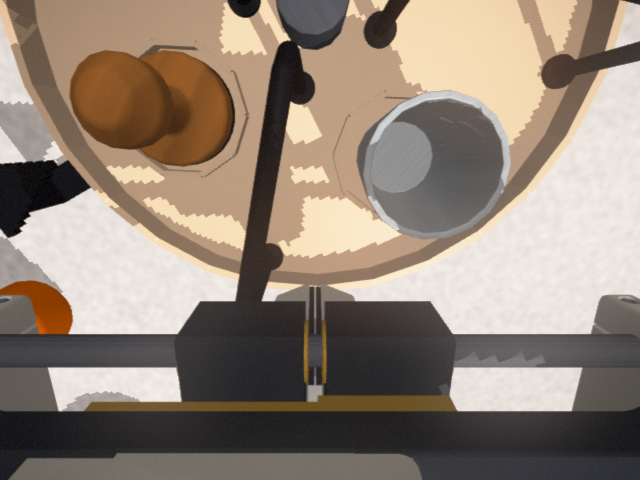

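The stamp, with its knob at (100,120) and foot at (180,110), stands about 6° short of the arrow, which is at (190,20). Everything is seated, so one small final push follows.

```bash
python3 -m inch '0 -0.005 -0.001 0.03 0;0 -0.01 -0.001 0.07 0;0.001 -0.014 -0.001 0.1 0;0.001 -0.014 -0.001 0.1 0;0.001 -0.014 -0.001 0.1 0'; python3 plan.py -117 -2 .135 1
python3 -m inch '0 0.01 0 0 0;0 0.02 0 0 0;0 0.02 -0.04 0 0;0 0.02 -0.08 0 0;0 0.02 -0.12 0 0'
python3 -m inch '0.02 0.03 -0.04 0 0;-0.06 0.04 -0.06 0 0;-0.1 0.04 -0.08 0 0;-0.14 0.04 -0.1 0 0;-0.14 0.04 -0.1 0 0'
```

```text
clock: 9.9
position: [0.5403, -0.2255, 0.2627]
ee_rot: [-2.735, -1.545, 0.0]
force: [-0.2, -0.6, 0.0]
width: 0.005
gripper_force: 0.0
now phi -121.10190047946406 r 0.13490560104151356 z 0.26271916538270934 yaz -31.07912228239385 force [-0.2 -0.6  0. ]
0.000 0.010 -0.000 -0.07
clock: 10.4
position: [0.558, -0.2367, 0.3842]
ee_rot: [2.736, 1.543, -0.002]
force: [0.6, -0.5, 0.0]
width: 0.007
gripper_force: 0.0
clock: 10.9
position: [0.5161, -0.3818, 0.4856]
ee_rot: [2.737, 1.534, -0.002]
force: [-0.8, -1.1, 0.5]
width: 0.004
gripper_force: 0.0
```

Run:
```python
from h import *
for c in("wrist","side","scene"):
  im=arm.get_image(c)
  cv2.imwrite(f"pics/5{c}.png",im[:,:,::-1])
  print(c,"tip",[(at_z(c,d["point"],.056)[:2].round(4),round(d["conf"],2)) for d in arm.place_of(c,"pointer_tip")[:2]],"tray",[(at_z(c,d["point"],0)[:2].round(4),round(d["conf"],2)) for d in arm.place_of(c,"tray")[:2]])
  for q,z in(("stamp_mid",.077),("stamp",.038),("hoop0",.09)):
    print(q,[(round(np.degrees(np.arctan2(X[1]+.11,X[0]-.61)),1),round(np.hypot(X[1]+.11,X[0]-.61),3),X[:2].round(3),round(d["conf"],2)) for d in arm.place_of(c,q) for X in [at_z(c,d["point"],z)] if np.hypot(X[1]+.11,X[0]-.61)<.15])
```

```text
wrist tip [(array([ 0.4596, -0.1194]), 0.91)] tray []
stamp_mid [(np.float64(-173.8), np.float64(0.144), array([ 0.467, -0.125]), 0.7)]
stamp []
hoop0 [(np.float64(-132.9), np.float64(0.122), array([ 0.527, -0.199]), 0.88)]
side tip [(array([ 0.4599, -0.1215]), 0.76)] tray [(array([ 0.6083, -0.1133]), 0.98)]
stamp_mid [(np.float64(-170.2), np.float64(0.086), array([ 0.525, -0.125]), 0.69)]
stamp [(np.float64(178.3), np.float64(0.088), array([ 0.522, -0.107]), 0.83)]
hoop0 [(np.float64(-43.8), np.float64(0.131), array([ 0.705, -0.201]), 0.75), (np.float64(49.7), np.float64(0.117), array([ 0.686, -0.021]), 0.74), (np.float64(138.5), np.float64(0.125), array([ 0.516, -0.027]), 0.69), (np.float64(-130.5), np.float64(0.131), array([ 0.525, -0.209]), 0.57)]
scene tip [(array([ 0.4534, -0.1009]), 0.66)] tray [(array([ 0.6084, -0.1098]), 0.69)]
stamp_mid [(np.float64(-174.1), np.float64(0.08), array([ 0.531, -0.118]), 0.81), (np.float64(53.9), np.float64(0.127), array([ 0.685, -0.007]), 0.29)]
stamp [(np.float64(174.1), np.float64(0.083), array([ 0.528, -0.102]), 0.8)]
hoop0 [(np.float64(47.4), np.float64(0.128), array([ 0.697, -0.016]), 0.81), (np.float64(137.1), np.float64(0.139), array([ 0.509, -0.016]), 0.77), (np.float64(-139.1), np.float64(0.116), array([ 0.522, -0.186]), 0.64)]
```

View pics/5wrist.png

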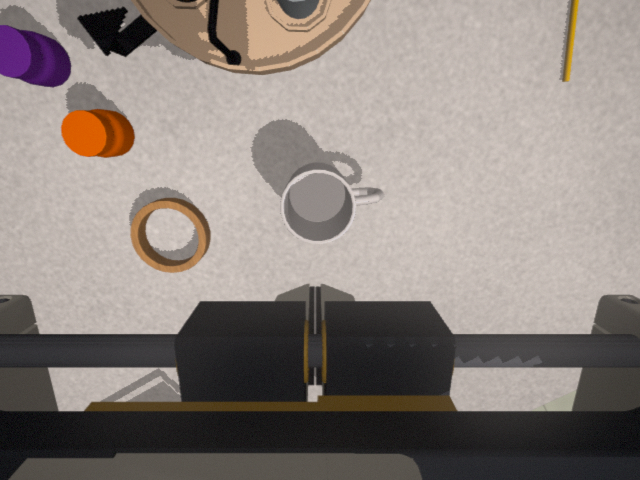

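The stamp is now out of the wrist view; only the arrow (110,30), one hoop leg (235,58) and the mug show. I'll raise the hand and go back over for one square look.

```bash
python3 -m inch '0.03 -0.01 -0.01 0 0;0.06 -0.02 -0.01 0 0;0.09 -0.04 -0.01 0 0;0.12 -0.06 -0.01 0 0;0.12 -0.06 -0.01 0 0'
python3 - <<'E'
from h import *
c="wrist";im=arm.get_image(c)
print(c,"tip",[(at_z(c,d["point"],.056)[:2].round(4),d["point"],round(d["conf"],2)) for d in arm.place_of(c,"pointer_tip")[:2]],"tray",[(at_z(c,d["point"],0)[:2].round(4),round(d["conf"],2)) for d in arm.place_of(c,"tray")[:2]])
for q,z in(("stamp_mid",.077),("stamp",.038),("hoop0",.09)):
    print(q,[(round(np.degrees(np.arctan2(X[1]+.11,X[0]-.61)),1),round(np.hypot(X[1]+.11,X[0]-.61),3),X[:2].round(3),round(d["conf"],2)) for d in arm.place_of(c,q) for X in [at_z(c,d["point"],z)] if np.hypot(X[1]+.11,X[0]-.61)<.15])
cv2.imwrite("pics/6.png",im[:,:,::-1])
E
```

```text
clock: 12.3
position: [0.5316, -0.2377, 0.4921]
ee_rot: [-2.727, -1.553, -0.002]
force: [0.1, 0.6, 0.1]
width: 0.007
gripper_force: 0.0
wrist tip [(array([ 0.4635, -0.1271]), [147.4, 208.5], 0.61)] tray [(array([ 0.609 , -0.1196]), 0.67)]
stamp_mid [(np.float64(-169.9), np.float64(0.083), array([ 0.528, -0.125]), 0.88)]
stamp [(np.float64(-171.1), np.float64(0.084), array([ 0.527, -0.123]), 0.68)]
hoop0 [(np.float64(141.9), np.float64(0.122), array([ 0.514, -0.035]), 0.84), (np.float64(-45.4), np.float64(0.138), array([ 0.707, -0.208]), 0.8), (np.float64(-90.3), np.float64(0.09), array([ 0.61, -0.2 ]), 0.26)]
```

View pics/6.png

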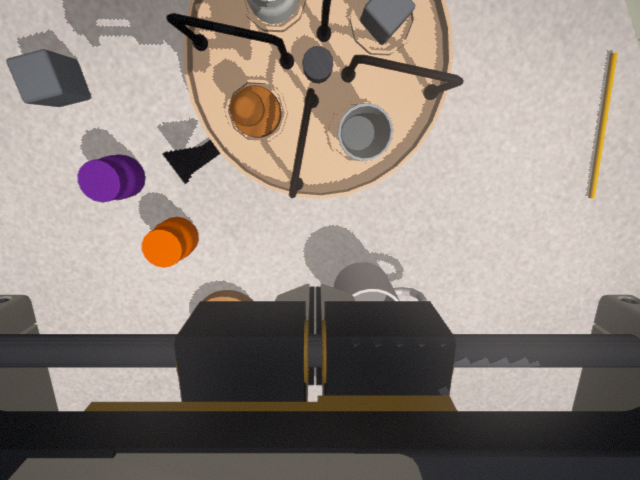

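In this view the arrow base at (175,168) and tip near (212,148), the stamp foot at (256,112) and the hub at (317,64) lie in one line. The numbers from the same picture put the stamp within about 1–2 mm of the arrow's centre line. All four things stand upright and the hand is clear, so I hand in.

```bash
python3 -c "
from cell import arm
print(arm.sign_off())"
```

```text
the job is handed in; nothing more can be done
None
```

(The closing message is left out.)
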